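Tighten the etching needle and index the rotary stop

ROBOT

A 7-joint arm with a two-finger parallel gripper is mounted at the origin on the work surface. World frame = base frame: x ahead of the robot, y to its left, z up, the work surface at z = 0. Lengths are in mm, angles in rad, forces in N, time in s.
With the tool pointing down it reaches from about 400 to 900 mm from the base axis. Payload 5.6 kg.
Tool frame: the origin (TCP) lies midway between the tips of the shut fingers; the grasp point (between the pads) lies 19 mm behind it; x points along the fingers, y is the direction in which the jaws open and shut, and the axes are right-handed (so a half turn about x gives the same grasp; the last joint's range is limited). The gripper opens to 92 mm and grips with 3 to 60 N. Pads are 20 mm wide; open, the fingers measure 128 mm over their backs; the gripper's body (75 mm by 189 mm) begins 69 mm behind the grasp point.
Start: joints at [-1.315, 0.468, -0.012, 1.603, 0.006, 1.071, -0.056], TCP at [191.384, 621.193, 214.592] pointing down, gripper open.
Joint ranges: [-2.53, 2.53], [-0.31, 2.02], [-1.57, 1.55], [0.28, 2.44], [-1.29, 4.43], [0.15, 1.84], [-2.92, 2.92]. Speed limits (rad/s): [2.57, 2.57, 3.14, 3.14, 3.14, 3.14, 3.14].

INTERFACE

Orientations are given as a rotation vector (axis times angle).
In Python, from cell import robot, grip, kin, viewer gives the robot as it stands. Calls block until the motion is done:
- robot.movep(position, orientation): joint-space move of the TCP to a pose.
- robot.servo_line(position, feed=150, rotation=None): straight line of the TCP; rotation=None keeps the orientation; feed is the mean speed in mm/s.
- robot.goto_joints(angles): joint-space move.
- grip(opening, newtons=None): opening from 0.0 (shut) to 1.0 (fully open); newtons is the grip in N (None keeps the last); returns when the fingers have stopped.
- robot.hold(seconds).
- kin.ik(position, orientation): joint angles nearest the present ones, or None.
- robot.observe(): the state.
- viewer.read_camera(name): name is "side" or "top" or "wrist"; returns the picture (400x640x3 uint8, red, green, blue); there is no depth.
- viewer.camera_info(name): a dict with "camera_matrix" (3x3 intrinsics, pixels), "k1" (the pictures are not rectified: a ray, as slopes to the right and down, at radius r is drawn at 1 + k1 r^2 times it, then the intrinsics apply), "R" (3x3) and "t" (3): a world point X has camera coordinates R X + t. Camera axes: x right, y down, z forward; pixel columns grow to the right and rows downward; lengths in mm; the calibration is good to about 2 mm. A picture is of the moment at which its call begins: read the wrist's pose just before it. camera_info takes no time and is no camera call; for the wrist camera it gives the pose at the moment of the call.
A pose or a line that the arm cannot do raises robot.IKError and nothing moves.
- robot.job_done(): hands the job in, once; it reports no verdict.
Trained networks look in the newest picture that a camera, given by its name, has taken for a name from the list of things; names that differ only in an ending like _2 or _b are one class to them, and where a whole thing is asked for, a point or a joint stands for the part that bears it (a point fixed in the world has none). Each returns a list of dicts, best first, with "confidence" (0 to 1); they miss things now and then, are a little off and sometimes report something else, mostly with a low value. They report only what shows in the picture. A call takes as long as a camera call. They do not tell look-alikes from the thing itself.
- viewer.silhouettes(name, camera): "mask" (400x640 bool, what is visible of it).
- viewer.pinpoint(name, camera): "at" ([x, y, z] in mm, in the coordinates of the camera as it stood for that picture, good to about 4 mm: a listed point, or the origin of a listed thing).
The state is a dict: "t": time; "joints": joint angles; "joint_velocities": joint speeds; "joint_torque": joint torques, N m; "tcp_pos": TCP position; "tcp_rot": TCP orientation; "contact_force": force on the tool from outside, world axes, zero at the start; "wrist_torque": the same for the moment, N m; "grip_width": opening from 0.0 (shut) to 1.0 (fully open).
Only numpy, scipy, OpenCV 4.12 (cv2) and the standard library are available. Lean on these libraries where they do the work, as an engineer would, in place of code of your own. Each camera call takes 0.05 s, during which the arm holds its last target. There are 200 camera calls.

TASK

Get the needle-sharpening jig ready: turn the chuck's sleeve clockwise (seen from above) until its three jaws grip the etching needle tight, and let go of the sleeve. Then turn the black bar knob of the rotary stop clockwise by three clicks, to its third stop and no further, and finish while still holding the knob pinched there. Leave everything else on the table where it is.

Things in the scene. Friction and masses are not known exactly. Their poses are not given: they have to be found in the camera images.
- chuck: Chuck stand: 100 mm square, 12 mm thick dark steel base plate fixed to the table, with an upright 34 mm column that carries the sleeve, the jaws and the needle on its axis. Origin under the centre of the plate, on the table and on the chuck's axis; z up.
- sleeve_grip (a point): Middle of the gripping band of the chuck's sleeve, on its upright axis, 74 mm above the table. The sleeve is a round knurled steel ring 44 mm across and 32 mm tall (56 to 88 mm above the table), to be taken from above across any diameter. The needle's point stands 30 mm above this point.
- sleeve (a joint): Turn of the sleeve, rad, growing clockwise seen from above, which closes the jaws by 3.5 mm per rad. It starts between 0 and 0.4 and turns with about 0.12 N m of friction. The jaws meet the needle at about 1.2; from there it stiffens by about 1 N m per rad and is well tight at 1.4 to 1.5. Let go, it eases back to 1.34 at most and stays, keeping the jaws tight. End of travel 1.8.
- jaw0: One of three dark steel jaws (8 x 6 x 24 mm) round the needle, 70 to 94 mm above the table. Origin on the chuck's axis 70 mm above the table; moves inward with the sleeve.
- jaw1: The second jaw, 120 degrees on; same as jaw0.
- jaw2: The third jaw, 240 degrees on; same as jaw0.
- needle: Etching needle, a steel rod 8 mm in diameter and 92 mm long with a point at the top, standing loose in the chuck's bore. Origin at its lower end, about 12 mm above the table; z along it to the point.
- stop_unit: Rotary stop: grey housing 110 mm square and 30 mm high, fixed to the table; origin under its centre, on the knob's axis. On it a round 48 mm aluminium turret (top 56 mm above the table) with seven radial steel stop pins 24 degrees apart, 46 mm up, turns with the knob; a steel anvil 54 mm tall on the -x side, 48 mm from the axis, is what the first pin points at.
- knob_grip (a point): Point on the upright axis of the rotary stop's knob, 82 mm above the table, where to grip it. The black bar grip (knob_c1) is 46 mm long (along this point's x), 16 mm thick (along its y) and reaches from 56 to 98 mm above the table; it is pinched from above across its thickness. The point turns with the knob.
- knob (a joint): Turn of the knob, rad, growing clockwise seen from above. It starts resting at 0 on its home stop. A spring detent clicks every 24 degrees (0.419 rad): first stop 0.419, second 0.838, third 1.257, fourth 1.676. Between stops the detent resists with up to about 0.13 N m and then pulls on to the next stop; friction is 0.015 N m.
- oilstone: Grey sharpening stone 150 x 50 x 25 mm lying loose; origin under its centre, x along it. To be left alone.
- tape_roll: Roll of blue tape lying flat, 90 mm across, 24 mm high; origin under its centre. To be left alone.
- ink_can: Steel ink can 80 mm across, 85 mm high; origin under its centre. To be left alone.
- ink_jar: Small amber jar 56 mm across, 70 mm high; origin under its centre. To be left alone.
- scraper: Flat ink scraper with a handle, lying loose; x along it. To be left alone.
- brayer: Ink roller: rubber roller 90 mm wide, 36 mm in diameter, with a wire fork and wooden handle, lying on the table; x from handle to roller. To be left alone.
- rinse_cup: Empty white plastic cup 72 mm across the rim, 80 mm high; origin under its centre. To be left alone.
There are look-alikes about, which are no part of the job. Leave any green look-alike of the stop_unit alone.

How it is judged:
By the outcome, as a careful person would: the job done as asked, in the order asked, and still so for the second after the job is handed in, while the arm keeps its last pose, push and grip.
It also fails if it takes over 58 s, if anything falls off the work surface, if the arm or the gripper's body presses on something with over 40 N, if the wrist force passes 120 N, or if a joint passes its speed limit or range.

## Working session

There is one attempt and no reset: what is moved stays moved. The work goes in short steps, each a Python script; the robot and the scene stay as the last script left them, time stands still between calls to the robot, and variables do not carry over. Pictures are saved under pics/ and viewed, about 8 in all and at most 12, crops included, and the job is handed in when it is done.

```bash
mkdir -p pics; ls; cat > h.py <<'E'
import numpy as np, cv2
from cell import robot, grip, kin, viewer
def world(p,cam):
    i=viewer.camera_info(cam); R=np.array(i["R"]);t=np.array(i["t"]); return R.T@(np.array(p)-t)
def pix(X,cam):
    i=viewer.camera_info(cam); c=np.array(i["R"])@np.array(X)+np.array(i["t"]); s=c[:2]/c[2]
    s=s*(1+i["k1"]*(s@s)); K=np.array(i["camera_matrix"]); return (K[:2,:2]@s+K[:2,2]).round(0)
def save(im,n): cv2.imwrite("pics/"+n,cv2.cvtColor(im,cv2.COLOR_RGB2BGR))
E
python3 - <<'E'
from h import *
o=robot.observe(); print(o["t"],o["tcp_pos"],o["tcp_rot"],o["grip_width"])
ims=[]
for c in ("top","side"):
    ims.append(viewer.read_camera(c))
    for n in ("chuck","sleeve_grip","stop_unit","knob_grip"):
        for d in viewer.pinpoint(n,c):
            w=world(d["at"],c); print(c,n,round(d["confidence"],2),w.round(0),pix(w,c))
save(ims[0],"top0.png"); save(ims[1],"side0.png")
E
```

```text
pics
0.0 [191.24541394 620.59197756 213.63397819] [ 0.23315185  1.5581654  -0.23599389] 1.003190751449916
top chuck 0.77 [576. 223.  -0.] [233. 197.]
top sleeve_grip 0.62 [584. 221.  69.] [230. 190.]
top stop_unit 0.88 [383. 146.  -1.] [257. 265.]
top stop_unit 0.66 [ 396. -196.   -1.] [377. 263.]
top knob_grip 0.87 [ 396. -193.   83.] [381. 262.]
top knob_grip 0.67 [ 573. -186.   82.] [378. 197.]
top knob_grip 0.57 [378. 148.  85.] [252. 266.]
side chuck 0.72 [577. 219.  -1.] [280. 296.]
side sleeve_grip 0.59 [575. 218.  73.] [279. 278.]
side stop_unit 0.94 [385. 149.   3.] [370. 292.]
side stop_unit 0.9 [ 397. -195.   -1.] [397. 186.]
side stop_unit 0.78 [ 575. -186.   -4.] [333. 174.]
side knob_grip 0.91 [ 397. -195.   80.] [401. 165.]
side knob_grip 0.73 [ 574. -186.   86.] [334. 150.]
side knob_grip 0.58 [386. 149.  80.] [373. 274.]
```

View pics/top0.png

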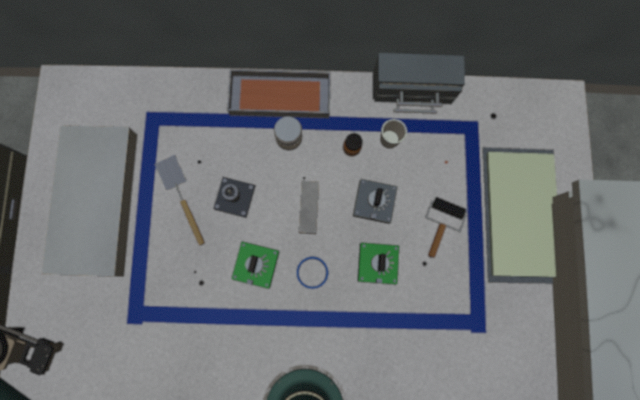

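View pics/side0.png

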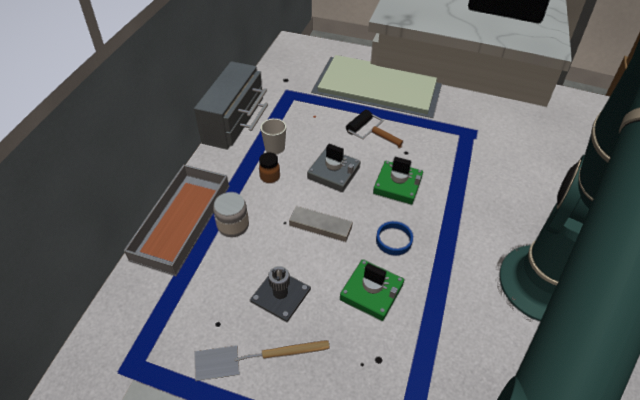

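Candidates for the stop: grey housing (377,200 top), green ones (255,265) and (380,263). By the description I choose the grey one, at about (574,-186). There is only one chuck, at (233,195), world (577,220). Now I'll move over the chuck and take a close look.

```bash
cat >> h.py <<'E'
from scipy.spatial.transform import Rotation as Ro
def rv(a):
    c,s=np.cos(a),np.sin(a)
    return Ro.from_matrix(np.array([[0,c,s],[0,s,-c],[-1,0,0]])).as_rotvec()
def yaw(o): y=Ro.from_rotvec(o["tcp_rot"]).as_matrix()[:,1]; return np.arctan2(y[1],y[0])
E
python3 - <<'E'
from h import *
print("yaw now",yaw(robot.observe()))
for X in ([577,220,55],[574,-186,63]):
  for a in np.arange(-3.0,3.3,.5):
    q=kin.ik(X,rv(a)); print(X,round(a,1),None if q is None else np.round(q,2))
robot.movep([577,220,230],rv(yaw(robot.observe())))
im=viewer.read_camera("wrist"); save(im,"w1.png")
o=robot.observe(); print(o["t"],o["tcp_pos"],yaw(o),o["joints"])
for n in ("chuck","sleeve_grip","needle"):
    for d in viewer.pinpoint(n,"wrist"):
        w=world(d["at"],"wrist"); print(n,round(d["confidence"],2),w.round(1),pix(w,"wrist"))
E
```

```text
yaw now 1.2719181965834472
[577, 220, 55] -3.0 [-0.22  0.63 -0.27  1.78  0.23  0.76  2.68]
[577, 220, 55] -2.5 [-1.23  1.12  1.33  1.84 -1.18  1.24 -2.01]
[577, 220, 55] -2.0 [-1.23  1.12  1.33  1.84 -1.18  1.24 -1.51]
[577, 220, 55] -1.5 [-0.84  0.67  0.58  1.82 -0.5   0.8  -1.51]
[577, 220, 55] -1.0 [-0.81  0.66  0.53  1.82 -0.46  0.79 -1.04]
[577, 220, 55] -0.5 [-0.81  0.66  0.53  1.82 -0.45  0.79 -0.54]
[577, 220, 55] 0.0 [-0.74  0.64  0.43  1.81 -0.37  0.77 -0.11]
[577, 220, 55] 0.5 [-0.66  0.62  0.33  1.81 -0.28  0.75  0.31]
[577, 220, 55] 1.0 [-0.59  0.61  0.23  1.8  -0.19  0.75  0.74]
[577, 220, 55] 1.5 [-0.51  0.61  0.13  1.8  -0.11  0.74  1.17]
[577, 220, 55] 2.0 [-0.42  0.61  0.    1.79 -0.    0.74  1.58]
[577, 220, 55] 2.5 [-0.34  0.61 -0.11  1.79  0.09  0.75  2.01]
[577, 220, 55] 3.0 [-0.26  0.62 -0.21  1.78  0.17  0.76  2.44]
[574, -186, 63] -3.0 [-0.57  1.08  1.33  1.88 -1.15  1.22 -1.83]
[574, -186, 63] -2.5 [-0.57  1.08  1.33  1.88 -1.15  1.22 -1.33]
[574, -186, 63] -2.0 [-0.37  0.75  0.88  1.87 -0.74  0.89 -1.12]
[574, -186, 63] -1.5 [-0.4   0.77  0.93  1.87 -0.78  
[... 178 characters left out ...]
85  1.87 -0.71  0.88  0.85]
[574, -186, 63] 0.5 [-0.32  0.71  0.8   1.86 -0.67  0.86  1.32]
[574, -186, 63] 1.0 [-0.16  0.64  0.57  1.85 -0.47  0.79  1.65]
[574, -186, 63] 1.5 [-0.06  0.61  0.42  1.85 -0.34  0.76  2.05]
[574, -186, 63] 2.0 [-0.01  0.6   0.35  1.84 -0.29  0.75  2.5 ]
[574, -186, 63] 2.5 [ 0.89  0.79 -0.9   1.78  0.76  0.95  2.17]
[574, -186, 63] 3.0 [-0.57  1.08  1.33  1.88 -1.15  1.22 -2.11]
2.5583 [576.42175807 221.55929702 229.87091887] 1.2742200818781078 [-0.58233964  0.39755516  0.21208209  1.68329474 -0.09362583  1.07079774
  0.93286223]
chuck 0.65 [576.1 218.4  -2.9] [316. 175.]
sleeve_grip 0.6 [570.7 222.2  72.8] [317. 181.]
needle 0.39 [574.  218.   11.6] [315. 176.]
```

View pics/w1.png

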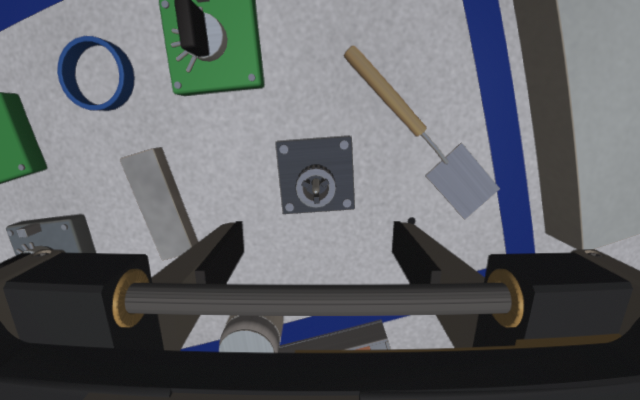

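```bash
cat >> h.py <<'E'
def ray(px,z,cam):
    i=viewer.camera_info(cam); K=np.array(i["camera_matrix"]); d=np.linalg.solve(K,[*px,1])[:2]; s=d.copy()
    for _ in range(20): s=d/(1+i["k1"]*(s@s))
    R=np.array(i["R"]);t=np.array(i["t"]); o=-R.T@t; v=R.T@np.array([*s,1]); return o+v*(z-o[2])/v[2]
E
python3 - <<'E'
from h import *
print("cam", world([0,0,0],"wrist"))
print("plate",np.mean([ray(p,12,"wrist") for p in [(277,142),(351,137),(354,207),(284,213)]],0))
print("ring",ray((317,186),88,"wrist"))
im=cv2.imread("pics/w1.png")[125:225,265:365]
cv2.imwrite("pics/w1c.png",cv2.resize(im,(600,600),interpolation=cv2.INTER_CUBIC))
E
```

```text
cam [510.71975012 240.4536452  400.0932966 ]
plate [574.52289966 219.48260335  12.        ]
ring [572.93859407 220.80649794  88.        ]
```

View pics/w1c.png

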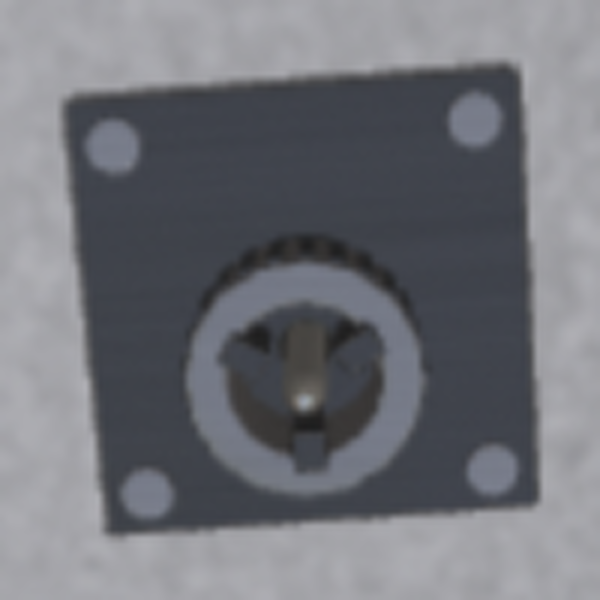

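The crop shows the sleeve's ring at about (316,188), the jaws open and the needle in the middle. The axis is at about (573.5,220.5). Going in to grip it.

```bash
python3 - <<'E'
from h import *
c=ray((315.8,188),88,"wrist"); print(c)
x,y=573.3,220.3
robot.movep([x,y,150],rv(2.4)); robot.servo_line([x,y,57],feed=80)
def st(l):
    o=robot.observe(); print(l,round(o["t"],2),o["tcp_pos"].round(1) if hasattr(o["tcp_pos"],"round") else o["tcp_pos"],"yaw",round(yaw(o),3),"F",np.round(o["contact_force"],1),"M",np.round(o["wrist_torque"],3),"w",round(o["grip_width"]*92,1)); return o
st("down"); grip(0.3,8); st("g8"); grip(0.3,40); o=st("g40")
q=np.array(o["joints"])
for s in (.1,.3,.5): 
    p=q.copy(); p[6]-=s; robot.goto_joints(p); st(s)
E
```

```text
[574.66732945 218.91807468  88.        ]
down 5.0 [573.7 220.5  57.6] yaw 2.4 F [ 0.8 -0.4 -0.2] M [ 0.051  0.047 -0.008] w 91.6
g8 5.78 [575.5 218.3  57.1] yaw 2.398 F [ 4.9 -3.3 -2.7] M [-0.586 -0.957  0.077] w 44.1
g40 5.99 [575.5 218.3  57.1] yaw 2.398 F [ 4.9 -3.5 -2.7] M [-0.489 -0.966 -0.091] w 43.5
0.1 6.24 [575.5 218.4  57. ] yaw 2.3 F [ 1.  -0.6  0.6] M [ 0.202  0.172 -0.085] w 43.4
0.3 6.55 [575.3 218.5  57. ] yaw 2.103 F [ 0.5 -0.  -0.6] M [ 0.33   0.184 -0.113] w 43.7
0.5 6.86 [575.2 218.7  57. ] yaw 1.904 F [-0.1  1.  -0.7] M [ 0.564  0.263 -0.151] w 43.5
```

```bash
python3 - <<'E'
from h import *
o=robot.observe(); q=np.array(o["joints"])
turned=2.398-yaw(o)
while True:
    q[6]-=.1 if turned<.75 else .05
    robot.goto_joints(q); robot.hold(.1); o=robot.observe(); turned=2.398-yaw(o); m=o["wrist_torque"][2]
    print(round(o["t"],2),round(turned,3),round(m,3),np.round(o["contact_force"],1),round(o["grip_width"]*92,1))
    if turned>1.48 or abs(m)>.36: break
E
```

```text
7.21 0.59 -0.069 [-0.2  1.3  0.2] 43.3
7.56 0.691 -0.063 [-0.4  1.7 -0.3] 43.5
7.91 0.791 -0.064 [-0.4  3.4  0.1] 43.4
8.26 0.842 -0.131 [-0.2  3.2 -0.6] 43.2
8.61 0.892 -0.019 [-1.   5.4 -0.4] 43.7
8.96 0.942 -0.144 [-0.3  6.  -1.9] 43.8
9.31 0.992 -0.184 [ 0.3  5.1 -1.9] 43.3
9.66 1.042 -0.134 [ 0.1  5.5 -1.7] 43.3
10.01 1.092 -0.098 [-0.5  4.9 -2.1] 43.5
10.36 1.142 -0.099 [ 0.5  6.7 -0.7] 43.4
10.71 1.191 -0.041 [-0.4  5.5 -1.4] 43.3
11.06 1.241 0.018 [ 0.3  6.7 -2.5] 43.0
11.41 1.291 0.02 [-0.7  6.1 -1. ] 43.6
11.76 1.341 0.087 [-0.9  5.5 -2.2] 43.5
12.11 1.39 0.163 [ 0.5  6.8 -2.5] 43.4
12.46 1.44 0.229 [-0.6  6.7 -2.2] 43.5
12.81 1.49 0.274 [ 0.9  5.8 -2.2] 43.0
```

The torque started rising at about 1.15 rad turned, with a slope of about 1.07 N m/rad. That puts the sleeve at about 1.5, so it is tight. Release, check, then look at the stop.

```bash
python3 - <<'E'
from h import *
o=robot.observe(); 
grip(1.0); o=robot.observe(); print(o["t"],o["grip_width"],yaw(o)); p=o["tcp_pos"]
robot.servo_line([p[0],p[1],150],feed=120)
robot.movep([576,220,230],rv(1.272))
a=viewer.read_camera("wrist")
robot.movep([574,-186,230],rv(1.3))
b=viewer.read_camera("wrist"); o=robot.observe(); print(o["t"],o["tcp_pos"],yaw(o),o["joints"])
for n in ("stop_unit","knob_grip"):
    for d in viewer.pinpoint(n,"wrist"):
        w=world(d["at"],"wrist"); print(n,round(d["confidence"],2),w.round(1),pix(w,"wrist"))
save(b,"w2.png")
A=cv2.resize(a[140:215,275:350],(400,400),interpolation=cv2.INTER_CUBIC)
B=cv2.resize(b[100:250,240:390],(400,400),interpolation=cv2.INTER_CUBIC)
save(np.hstack([A,B]),"c2.png")
E
```

```text
13.6417 1.0005943455409028 0.9043101275061293
16.5833 [ 574.57410814 -184.00789702  229.83528411] 1.3028600747190868 [ 0.23030309  0.37317646  0.03164727  1.7089483  -0.01413762  1.0599178
  1.56954937]
stop_unit 0.85 [ 392.9 -196.8    2.1] [269.  40.]
stop_unit 0.78 [ 571.8 -187.7   -1.3] [315. 174.]
knob_grip 0.97 [ 573.4 -187.    81.5] [315. 188.]
knob_grip 0.67 [ 399.1 -195.6   82.8] [260.  24.]
knob_grip 0.31 [575.5 218.9  -3.8] [598. 101.]
```

View pics/c2.png

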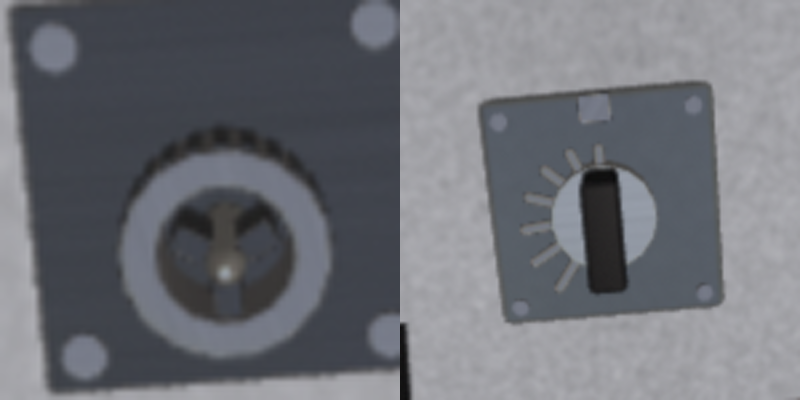

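Left crop: the jaws touch the needle. Right crop: grey housing, anvil at the top (-x side), first pin on the anvil, bar roughly in line with it. Now measure the bar's direction, pinch it and turn.

```bash
python3 - <<'E'
from h import *
f=lambda u,v:(240+(u-400)/2.6667,100+v/2.6667)
g=lambda P,z:[ray(f(*p),z,"wrist") for p in P]
e1,e2=g([(600,187),(608,291)],98); d=e2-e1; c=(e1+e2)/2
print("bar",e1,e2,"len",np.linalg.norm(d),"ang",np.arctan2(d[1],d[0]),"c",c)
K=g([(481,102),(711,83),(722,301),(505,323)],30); print("housing c",np.mean(K,0),"x-dir", [np.arctan2(*(v[[1,0]])) for v in (K[3]-K[0],K[2]-K[1])])
an=np.arctan2(d[1],d[0])
hx=np.mean([np.arctan2(*(v[[1,0]])) for v in (K[3]-K[0],K[2]-K[1])])
a=(an+hx)/2+np.pi/2
print("use",a, kin.ik([574,-186.5,63],rv(a)))
x,y=(c[:2]+np.mean(K,0)[:2])/2
print(x,y)
if abs(an-hx)<.06 and abs(x-573.5)<4 and abs(y+187)<4:
    robot.movep([x,y,130],rv(a)); robot.servo_line([x,y,64],feed=80)
    def st(l):
        o=robot.observe(); print(l,round(o["t"],2),np.round(o["tcp_pos"],1),"yaw",round(yaw(o),3),"F",np.round(o["contact_force"],1),"M",np.round(o["wrist_torque"],3),"w",round(o["grip_width"]*92,1)); return o
    st("down"); grip(0.1,5); st("g5"); grip(0.1,35); o=st("g35"); print(o["joints"])
E
```

```text
bar [ 552.14599943 -181.49311643   98.        ] [ 593.32778527 -189.6151157    98.        ] len 41.9750682850982 ang -0.19472403875420194 c [ 572.73689235 -185.55411607   98.        ]
housing c [ 571.36677888 -185.0556513    30.        ] x-dir [np.float64(-0.19568416692024654), np.float64(-0.18676786636686402)]
use 1.377821299096018 [ 0.24812445  0.57753172  0.01393733  1.82546692 -0.01130112  0.73867023
  1.64597866]
572.0518356175176 -185.30488368202626
down 18.14 [ 572.5 -185.4   64.3] yaw 1.378 F [ 0.3 -0.3  0.1] M [ 0.001 -0.031  0.014] w 92.2
g5 19.28 [ 572.1 -185.3   64. ] yaw 1.378 F [ 0.3 -0.6 -0.2] M [0.035 0.022 0.122] w 16.1
g35 19.5 [ 572.  -185.3   64. ] yaw 1.378 F [ 0.1  0.6 -0.4] M [0.039 0.012 0.018] w 15.9
[ 0.24799519  0.57315143  0.01263326  1.83067567 -0.01023521  0.73785508
  1.64399629]
```

```bash
python3 - <<'E'
from h import *
o=robot.observe(); q0=np.array(o["joints"]); y0=1.378
for s in list(np.arange(.1047,1.2,.1047))+[1.257]:
    q=q0.copy(); q[6]-=s; robot.goto_joints(q); robot.hold(.1); o=robot.observe()
    print(round(o["t"],2),round(s,3),round(y0-yaw(o),3),np.round(o["wrist_torque"][2],3),np.round(o["contact_force"],1),round(o["grip_width"]*92,1))
im=viewer.read_camera("wrist"); save(im[100:300,200:440].repeat(3,0).repeat(3,1)[:600,:720],"w3.png")
E
```

```text
19.85 0.105 0.102 0.119 [ 0.6  1.4 -0.3] 15.8
20.2 0.209 0.207 -0.01 [1.2 2.1 0. ] 15.7
20.55 0.314 0.311 -0.04 [-0.2  2.7  0.2] 15.9
20.9 0.419 0.415 0.03 [ 1.8  4.4 -0.5] 15.9
21.25 0.524 0.52 0.109 [ 2.5  3.8 -0.7] 15.8
21.6 0.628 0.626 0.026 [ 1.9  4.7 -1. ] 15.6
21.95 0.733 0.731 -0.114 [ 2.3  5.6 -0.9] 15.3
22.3 0.838 0.835 0.004 [ 3.8  4.7 -1.5] 16.0
22.65 0.942 0.939 0.136 [ 3.5  5.9 -1.3] 15.8
23.0 1.047 1.044 -0.025 [ 4.6  5.6 -2.1] 15.9
23.35 1.152 1.149 -0.113 [ 4.   5.9 -2.5] 15.7
23.7 1.257 1.254 0.036 [ 4.6  5.8 -3.2] 15.6
```

View pics/w3.png

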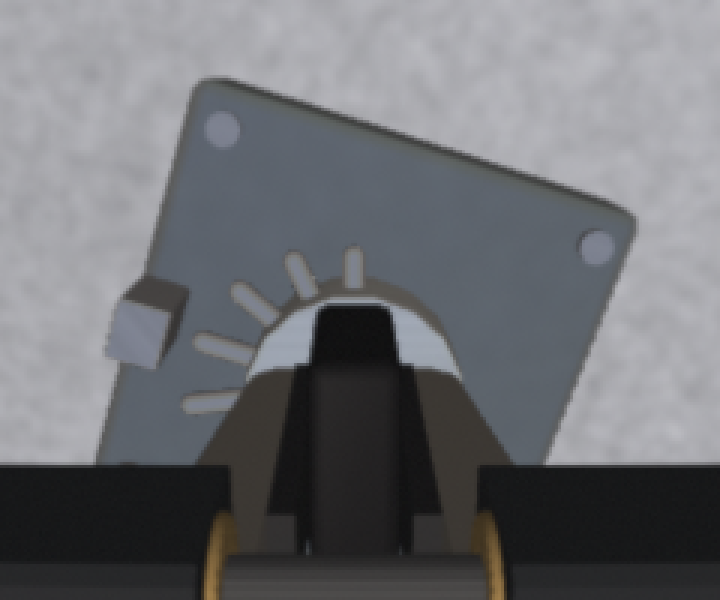

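The view shows the fourth pin (222,348) pointing at the anvil (145,330), and the first pin three places past it at (354,268). That is three clicks. The bar is still pinched between the pads, so I'm handing in.

```bash
python3 - <<'E'
from h import *
robot.job_done(); print(robot.observe()["t"])
E
```

```text
the job is handed in; nothing more can be done
the job is handed in; nothing more can be done
```

The jig is set and the job is handed in, at about 24 s of the 58 s allowed.

- **Chuck:** I turned the sleeve 1.49 rad clockwise with a 40 N grip. The torque began rising at about 1.15 rad turned, with a slope of about 1.07 N m/rad. From that I put the sleeve at about 1.53, slightly past the 1.4–1.5 you gave, before letting go and lifting clear. A close look afterwards showed all three jaws against the needle.
- **Rotary stop:** I used the grey one and left both green look-alikes alone. I pinched the black bar knob at 35 N and turned it 1.254 rad; the third stop is at 1.257. The detent torque rose and fell three times and ended near zero (0.04 N m). The last picture shows the fourth pin at the anvil. The knob is still pinched there.

**What disagreed or went unchecked:**
- The absolute sleeve torque had a bias of about 0.1–0.2 N m, so I relied on where the rise began and its slope.
- While gripping, the sleeve pulled the arm about 2–3 mm sideways because my estimate of its axis was slightly off. The side forces stayed below 8 N.
- I took no final overview picture. The largest force I read was under 8 N, and I saw no sign of touching the other items.

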